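Gauge a spacer's length in the bench caliper

ROBOT

A 6-joint arm with a two-finger parallel gripper is mounted at the origin on a cart in front of the work surface, level with it; the furniture and walls round the work are solid. World frame = base frame: x ahead of the robot, y to its left, z up, the work surface at z = 0. Lengths are in m, angles in rad, forces in N, time in s.
With the tool pointing down it reaches from about 0.35 to 0.975 m from the base axis. Payload 7.1 kg.
Tool frame: the origin (TCP) lies midway between the tips of the shut fingers; the grasp point (between the pads) lies 19 mm behind it; z points along the fingers, y is the line along which they close (so a half turn about z gives the same grasp; the last joint's range is limited). The gripper opens to 88 mm and grips with 3 to 60 N. Pads are 20 mm wide; open, the fingers measure 115 mm over their backs; the gripper's body (75 mm by 178 mm) begins 61 mm behind the grasp point.
Start: joints at [1.15, 0.423, 1.63, -0, 1.089, -0.019], TCP at [0.244, 0.575, 0.223] pointing down, gripper open.
Joint ranges: [-3, 3], [-0.9, 2.11], [0.09, 2.58], [-1.31, 4.45], [0.11, 2.69], [-2.54, 2.54]. Speed limits (rad/s): [2.39, 2.39, 3.01, 3.14, 3.14, 3.14].

INTERFACE

Orientations are given as a unit quaternion [w, x, y, z].
In Python, from station import move_pose, movel, movej, command_gripper, wait, inverse_kinematics, read_camera, camera_info, MotionError, job_done, get_time, get_joint_pos, get_qvel, get_effort, get_tcp_pos, get_ee_rot, get_ft_force, get_ft_torque, get_grip_width, get_finger_force gives the robot as it stands. Calls block until the motion is done:
- move_pose(position, orientation): joint-space move of the TCP to a pose.
- movel(position, frame=None, v=0.15, until_force=None): straight line of the TCP; frame=None keeps the orientation; v is the mean speed in m/s. With until_force (N) it stops when the force on the tool has changed by that much, and returns True; else False.
- movej(angles): joint-space move.
- command_gripper(opening): opening from 0.0 (shut) to 1.0 (fully open); the grip force is fixed at half the most; returns when the fingers have stopped.
- wait(seconds).
- inverse_kinematics(position, orientation): joint angles nearest the present ones, or None.
- read_camera(name): name is "side" or "top" or "wrist"; returns the picture (384x512x3 uint8, red, green, blue); there is no depth.
- camera_info(name): a dict with "intrinsics" (3x3 intrinsics, pixels), "T" (4x4, takes a point from camera to world coordinates); the wrist camera has in their place "tool_from_camera" (4x4, takes a point from camera to tool coordinates, whose origin is the TCP and whose axes are the flange's). Camera axes: x right, y up, looking along -z (the intrinsics and any distortion apply to the point x, -y, -z); pixel columns grow to the right and rows downward; lengths in m; the calibration is good to about 2 mm. A picture is of the moment at which its call begins: read the wrist's pose just before it. camera_info takes no time and is no camera call.
A pose or a line that the arm cannot do raises MotionError and nothing moves.
- job_done(): hands the job in; it is judged then, once.
Readings, each from a call of its own:
- get_time(): time.
- get_joint_pos(): joint angles.
- get_qvel(): joint speeds.
- get_effort(): joint torques, N m.
- get_tcp_pos(): TCP position.
- get_ee_rot(): TCP orientation.
- get_ft_force(): force on the tool from outside, world axes, zero at the start.
- get_ft_torque(): the same for the moment, N m.
- get_grip_width(): opening from 0.0 (shut) to 1.0 (fully open).
- get_finger_force(): force on a finger pad.
Only numpy, scipy, OpenCV 4.12 (cv2) and the standard library are available. Lean on these libraries where they do the work, as an engineer would, in place of code of your own. Each camera call takes 0.05 s, during which the arm holds its last target. There are 200 camera calls.

TASK

Measure the length of the amber insulating spacer: stand it, bolt up, on the bench caliper's base plate between the open jaws with its long side along the beam, then slide the moving jaw until the spacer is closed squarely between both jaws. Close it gently so that the jaw never cocks on the beam, and let go, leaving the spacer touching both jaws.

Things in the scene. Friction and masses are not known exactly. Their poses are not given: they have to be found in the camera images.
- spacer: amber block 32 x 44 mm and 30 mm high, with a flat bolt head 4 mm high on top; about 50 g, loose on the bench. Origin at the centre of its underside; x across the 32 mm width, y along the 44 mm length, z up. It starts bolt up on either side of the caliper (a black connector, 28 x 60 x 27 mm, lies on the other side)
- caliper: steel caliper lying flat on an aluminium plate 136 x 240 x 12 mm fixed to the bench. Origin: plate's underside, middle; z up, y along the beam (16 mm wide at x = +35 mm, top 24 mm above the bench). Jaws point from the beam to x = -52 mm, 15 to 30 mm above the bench; fixed jaw's face at y = -50 mm looks to +y. The part stands on the plate (12 mm up) between them, best at x = -22 mm
- caliper_slide (a joint): opening between the measuring faces in m: 0 shut, 0.095 fully open, growing as the sliding jaw moves to the caliper's +y. It starts open between 60 and 85 mm; it has 2.5 N of friction and stays where it is left.
- caliper_cock (a joint): angle of the sliding jaw on the beam in rad, about the vertical at the corner where its face meets the beam; 0 is square. Play held by a spring of 6 N m per rad: pushing the jaw away from the beam, or pressing the part hard, cocks it; it comes back when let go.
- fixed_face (a point): point on the fixed jaw's measuring face, on the line x = -22 mm of the caliper, 22.5 mm above the bench
- jaw_face (a point): the matching point on the sliding jaw's measuring face (it looks to the caliper's -y), 22.5 mm above the bench
- thumb_block (a point): top centre of the black ribbed thumb block on the slider, 60 mm above the bench: 26 mm in the caliper's x, 18 mm in y, standing 28 mm above the slider's top, over the beam's centre line; it is 36 mm behind the jaw's face. Grip it across its 18 mm.
Not all that is in view belongs to the job. There is more than one size of the spacer; the one meant has the size given above.

How it is judged:
On the way:
1. the spacer stands on the base plate between the open jaws, let go, with the jaws still at least 48 mm apart (z of spacer in the frame of caliper between 0.01 and 0.015 m and x of spacer in the frame of caliper between -0.05 and 0.012 m and y of spacer in the frame of fixed_face above 0.015 m and y of spacer in the frame of jaw_face below -0.015 m and value of joint caliper_slide above 0.048 m and contact force between the fingers and spacer below 0.1 N), for 0.2 s.
At the end, for the whole second after the job is handed in: spacer at rest, upright on the base plate, its length along the beam (both within 0.06 rad), its centre between the jaws and its end within 1.5 mm of the fixed jaw; jaws 42.5 to 45.5 mm apart (spacer 44 mm); sliding jaw square on the beam within 0.03 rad (value of joint caliper_slide between 0.0425 and 0.0455 m and value of joint caliper_cock between -0.03 and 0.03 rad and y of spacer in the frame of fixed_face between 0.0205 and 0.0235 m and x of spacer in the frame of caliper between -0.05 and 0.012 m and z of spacer in the frame of caliper between 0.01 and 0.014 m and angle between spacer's own z axis and vertical below 0.06 rad and angle between the y axis of spacer and the y axis of caliper, either way round below 0.06 rad and linear speed of spacer below 0.01 m/s); the robot touches nothing.
It fails at once if the sliding jaw is cocked on the beam by more than 0.05 rad (3 degrees) (value of joint caliper_cock above 0.05 rad or value of joint caliper_cock below -0.05 rad).
It also fails if it takes over 42 s, if anything falls off the work surface, if the arm or the gripper's body presses on something with over 40 N, if the wrist force passes 120 N, or if a joint passes its speed limit or range.

## Working session

There is one attempt and no reset: what is moved stays moved. The work goes in short steps, each a Python script; the robot and the scene stay as the last script left them, time stands still between calls to the robot, and variables do not carry over. Pictures are saved under pics/ and viewed, at most 13 in all, crops included, and the job is handed in when it is done.

```bash
mkdir -p pics; ls
python3 - <<'E'
from station import *
import cv2,numpy as np
np.set_printoptions(precision=4,suppress=True)
for n in("top","side","wrist"):
    im=read_camera(n); cv2.imwrite(f"pics/{n}0.png",im[:,:,::-1]); print(n,camera_info(n))
a=cv2.imread("pics/top0.png")
cv2.imwrite("pics/t0.png",cv2.resize(a,(800,600)))
print(get_ee_rot(),get_time())
E
```

```text
pics
top {'intrinsics': array([[415.5325,   0.    , 249.9766],
       [  0.    , 415.5325, 191.8549],
       [  0.    ,   0.    ,   1.    ]]), 'T': array([[-0.0129,  0.9828, -0.1844,  0.3058],
       [-0.9997, -0.0092,  0.0206, -0.0106],
       [ 0.0185,  0.1846,  0.9826,  1.272 ],
       [ 0.    ,  0.    ,  0.    ,  1.    ]])}
side {'intrinsics': array([[396.873 ,   0.    , 252.8534],
       [  0.    , 396.873 , 193.1406],
       [  0.    ,   0.    ,   1.    ]]), 'T': array([[ 0.8264,  0.3085, -0.471 ,  0.0811],
       [-0.563 ,  0.461 , -0.686 , -0.6636],
       [ 0.0055,  0.8321,  0.5546,  0.5619],
       [ 0.    ,  0.    ,  0.    ,  1.    ]])}
wrist {'intrinsics': array([[274.2841,   0.    , 251.7197],
       [  0.    , 274.2841, 186.1682],
       [  0.    ,   0.    ,   1.    ]]), 'tool_from_camera': array([[ 0.0007,  0.9565,  0.2917,  0.0802],
       [ 1.    , -0.0005, -0.0007,  0.0002],
       [-0.0005,  0.2917, -0.9565, -0.1619],
       [ 0.    ,  0.    ,  0.    ,  1.    ]])}
[-0.0001  0.1996  0.9799 -0.0006] 0.15
```

View pics/t0.png

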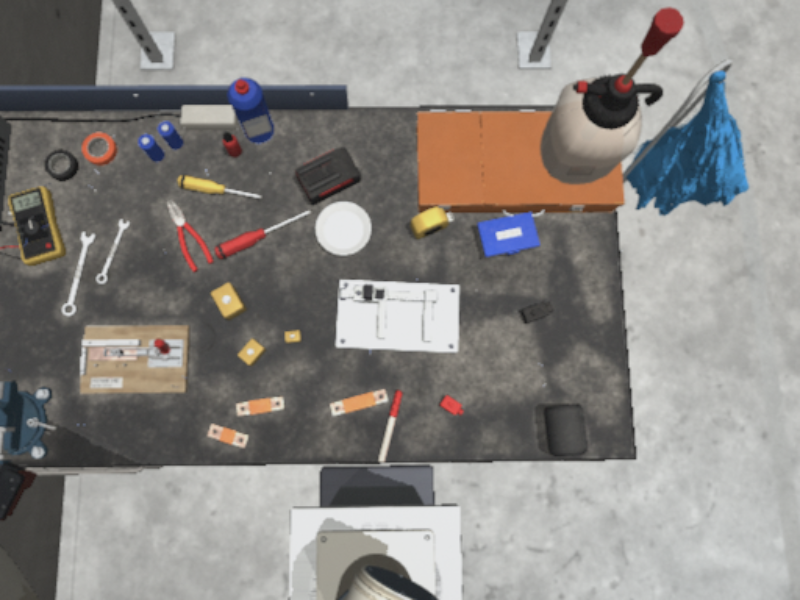

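View pics/side0.png

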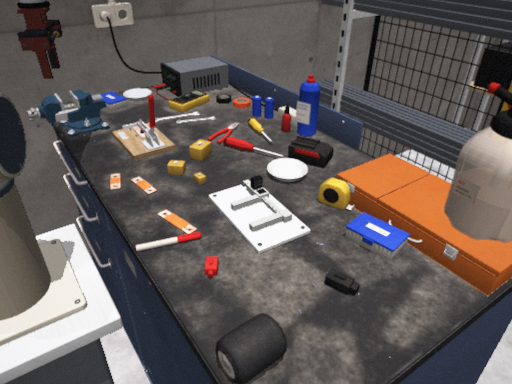

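The top view (800x600) shows the plate spanning about (337–460, 280–352). The beam is on the far side, the thumb block is near (375,293) and the fixed jaw near (430,315), so caliper +y points left, towards world +y. Amber blocks sit at (227,300), (250,351) and (292,336); I'll measure their sizes next.

```bash
cat > h.py <<'E'
import cv2,numpy as np
from station import *
from scipy.spatial.transform import Rotation as R
np.set_printoptions(precision=4,suppress=True)
def cam(name):
    """picture, K, T(camera->world)"""
    if name=="wrist":
        q=np.array(get_ee_rot()); p=np.array(get_tcp_pos()); im=read_camera(name); c=camera_info(name)
        T=np.eye(4);T[:3,:3]=R.from_quat(q[[1,2,3,0]]).as_matrix();T[:3,3]=p;T=T@c["tool_from_camera"]
    else: im=read_camera(name);c=camera_info(name);T=c["T"]
    return im,c["intrinsics"],T
def ray(uv,K,T,z):
    uv=np.atleast_2d(np.asarray(uv,float)); d=np.c_[(uv[:,0]-K[0,2])/K[0,0],-(uv[:,1]-K[1,2])/K[1,1],-np.ones(len(uv))]@T[:3,:3].T
    return T[:3,3]+d*((z-T[2,3])/d[:,2])[:,None]
def proj(P,K,T):
    c=(np.atleast_2d(P)-T[:3,3])@T[:3,:3]; return np.c_[K[0,2]-K[0,0]*c[:,0]/c[:,2],K[1,2]+K[1,1]*c[:,1]/c[:,2]]
def blobs(m,amin):
    cs,_=cv2.findContours(m.astype(np.uint8),cv2.RETR_EXTERNAL,cv2.CHAIN_APPROX_NONE)
    return [c[:,0,:] for c in cs if cv2.contourArea(c)>amin]
def rect(P):
    """min area rect of xy points: centre, (long, short), angle of long axis"""
    (c,(w,h),a)=cv2.minAreaRect((P[:,:2]*1000).astype(np.float32)); a=np.radians(a)
    if w<h: w,h,a=h,w,a+np.pi/2
    return np.array(c)/1000,(w,h),(a+np.pi/2)%np.pi-np.pi/2
def amber(im):
    h=cv2.cvtColor(im,cv2.COLOR_RGB2HSV); return (h[...,0]>12)&(h[...,0]<26)&(h[...,1]>120)&(h[...,2]>90)
def down(yaw):
    """tool down, tool y axis at angle yaw in world xy"""
    y=np.array([np.cos(yaw),np.sin(yaw),0]);z=np.array([0,0,-1.]);q=R.from_matrix(np.c_[np.cross(y,z),y,z]).as_quat();return q[[3,0,1,2]]
E
python3 - <<'E'
from h import *
im,K,T=cam("top")
for c in blobs(amber(im),12):
    u=c.mean(0)
    if 120<u[0]<310 and 170<u[1]<250: print("amber",u,rect(ray(c,K,T,.03)))
g=im.min(2)>150
for c in blobs(g,400):
    u=c.mean(0)
    if 200<u[0]<310 and 170<u[1]<240: print("plate",u,rect(ray(c,K,T,.012)))
a=im[165:245,125:305,::-1]; cv2.imwrite("pics/c1.png",cv2.resize(a,None,fx=4.4,fy=4.4,interpolation=cv2.INTER_CUBIC))
E
```

```text
amber [160.4857 224.8857] (array([0.4408, 0.2318]), (39.428531646728516, 32.30673599243164), np.float64(-0.7757558557756798))
amber [187. 215.] (array([0.47  , 0.1534]), (24.25748062133789, 18.138629913330078), np.float64(1.5604844338960553))
amber [145.2407 192.1111] (array([0.5414, 0.2797]), (61.822105407714844, 43.06535720825195), np.float64(0.5234442123865333))
plate [254.479  201.9454] (array([ 0.5114, -0.0503]), (240.62940979003906, 136.9780731201172), np.float64(1.5132902899026521))
```

View pics/c1.png

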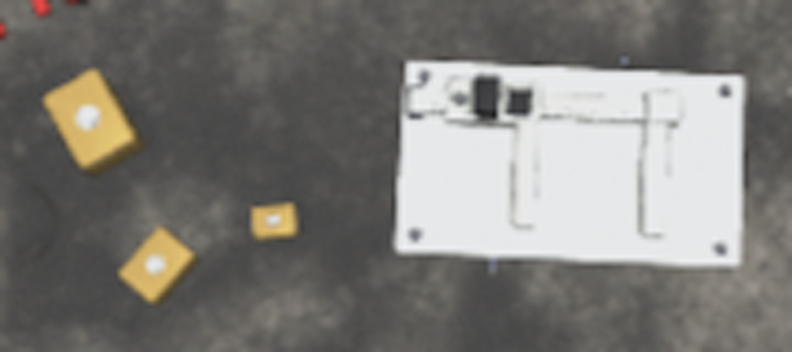

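Only the middle block (near (155,265) in the crop) fits 32 x 44 mm, and the plate comes out at 240 x 137 mm with caliper yaw about -0.058. The tall dark block at (485,97) in the crop is the thumb block. Next I'll look at the spacer from close up.

Run:
```python
from h import *
move_pose([.4408,.2318,.14],down(.795)); print(get_time(),get_joint_pos(),get_ft_force())
im,K,T=cam("wrist"); cv2.imwrite("pics/w1.png",im[:,:,::-1])
for c in blobs(amber(im),300):
    print(c.mean(0),rect(ray(c,K,T,.03)))
```

```text
1.7 [ 0.4613  0.361   1.9667  0.0002  0.8131 -0.3346] [-0.199   0.3305 -0.0128]
[371.3048 353.8408] (array([0.7074, 0.1853]), (357.24151611328125, 29.378854751586914), np.float64(0.7953292242604082))
[408.7483 300.6939] (array([0.6762, 0.2631]), (82.90522003173828, 29.310176849365234), np.float64(-0.495029715004474))
[ 94.7651 300.698 ] (array([ 0.4161, -0.0018]), (83.9078598022461, 29.552242279052734), np.float64(-1.0733990948708558))
[225.6338 239.9437] (array([0.4678, 0.1665]), (33.767555236816406, 23.199371337890625), np.float64(-1.4711545624061237))
[ 75.569  235.1638] (array([0.349 , 0.0522]), (56.012752532958984, 24.874252319335938), np.float64(-1.3215948227952854))
[348.4817 213.2513] (array([0.5402, 0.2829]), (71.7325439453125, 51.22433853149414), np.float64(0.5203294124650903))
[254.9565 179.3188] (array([0.4405, 0.2384]), (47.62913513183594, 31.50043487548828), np.float64(-0.7035939107725113))
[176.6863 118.6569] (array([0.3441, 0.2263]), (37.018672943115234, 24.435718536376953), np.float64(-1.4333054922897004))
[174.3367  33.2653] (array([0.294 , 0.2807]), (24.860530853271484, 23.48905372619629), np.float64(-0.3167742232333284))
```

View pics/w1.png

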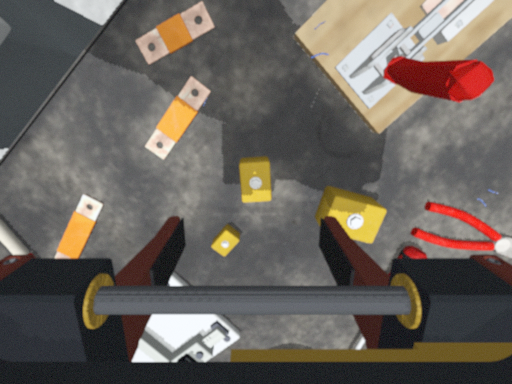

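The wrist view shows the spacer at about (255,180), with its bolt at (256,183), centred between the fingers. A strip of its side face is also visible at the top edge, so I'll use the bolt for position and the block's straight edges for yaw.

```bash
cat >> h.py <<'E'
def spacer(im,K,T,uv,z0=0.):
    """bolt centre, yaw of the long axis from the brighter top face, near pixel uv"""
    u,v=map(int,uv); s=np.s_[v-45:v+45,u-45:u+45]; sub=im[s]; off=np.array([u-45,v-45])
    m=amber(sub); hsv=cv2.cvtColor(sub,cv2.COLOR_RGB2HSV); V=hsv[...,2]
    C=max(blobs(m,200),key=len); fill=cv2.fillPoly(np.zeros_like(V),[C],1)>0
    b=max(blobs(fill&(hsv[...,1]<90),5),key=len); bolt=ray(b.mean(0)+off,K,T,z0+.034)[0]
    t=cv2.threshold(V[fill&m].reshape(-1,1),0,255,cv2.THRESH_OTSU)[0]
    top=max(blobs(cv2.morphologyEx(((fill&(V>t))).astype(np.uint8),cv2.MORPH_CLOSE,np.ones((7,7))),100),key=len)
    return bolt,rect(ray(top+off,K,T,z0+.03)),rect(ray(C+off,K,T,z0+.03)),t
E
python3 - <<'E'
from h import *
im,K,T=cam("wrist")
for r in spacer(im,K,T,(255,180)): print(r)
cv2.imwrite("pics/w2.png",cv2.resize(im[140:225,210:310,::-1],None,fx=5,fy=5))
E
```

```text
[0.442  0.2372 0.034 ]
(array([0.4458, 0.2346]), (35.56903076171875, 29.489469528198242), np.float64(-0.7544244680763637))
(array([0.4405, 0.2384]), (47.61865997314453, 31.571449279785156), np.float64(-0.7117790032248159))
195.0
```

View pics/w2.png

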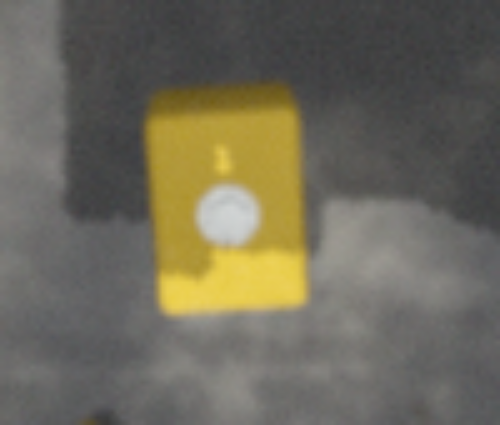

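The bolt is at (0.442, 0.237), near the centre of the top face. A shadow crosses the face, so I'll take yaw from the full outline: long axis -0.712, width 31.6 mm, which matches. Now I'll grasp it, lift, and go above the caliper.

Run:
```python
from h import *
q=down(.859); g=np.array([.442,.2372])
command_gripper(.68)
move_pose([*g,.07],q); movel([*g,.007],v=.08)
command_gripper(0.); print("grip",get_grip_width(),get_finger_force(),get_time())
movel([*g,.10],v=.15); print(get_grip_width(),get_ft_force())
yaw=-.0575; c=np.array([.5114,-.0503])
Rc=np.array([[np.cos(yaw),-np.sin(yaw)],[np.sin(yaw),np.cos(yaw)]])
p=c+Rc@[-.022,-.0235]
move_pose([*p,.17],down(yaw)); print(p,get_time(),get_joint_pos())
im,K,T=cam("wrist"); cv2.imwrite("pics/w3.png",im[:,:,::-1])
np.savez("w3.npz",im=im,K=K,T=T)
im,K,T=cam("top");np.savez("t3.npz",im=im,K=K,T=T)
```

```text
grip 0.3609219397251971 30.00060260295868 4.3
0.36106953051849305 [ 0.1177 -0.5526 -1.036 ]
[ 0.4881 -0.0725] 6.2833 [-0.1704  0.3075  1.9582  0.0003  0.877  -0.1144]
```

View pics/w3.png

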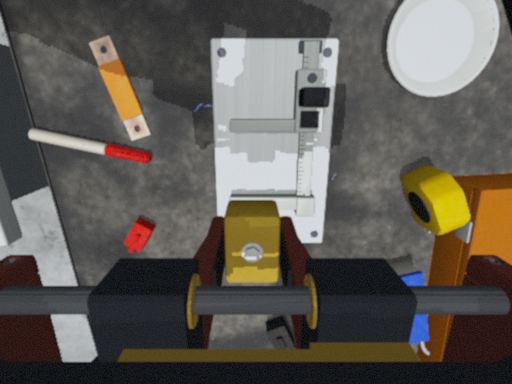

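The spacer is held square, with its bolt at (252,253). The plate corners are near (211,39), (338,38) and (323,242), the sliding jaw's face edge is near v=131 and the fixed jaw's near v=193. I'll check the frame numerically with a zoom.

Run:
```python
from h import *
d=np.load("w3.npz");im,K,T=d["im"],d["K"],d["T"]
yaw=-.0575;c=np.array([.5114,-.0503]);Rc=R.from_euler("z",yaw).as_matrix()[:2,:2]
cal=lambda uv,z:(ray(uv,K,T,z)[:,:2]-c)@Rc
print("corners",cal([(211,39),(338,38),(323,242)],.012)*1e3)
g=cv2.cvtColor(im,cv2.COLOR_RGB2GRAY)
w=lambda x,y,z:proj([[*(c+Rc@[x,y]),z]],K,T)[0]
for n,y,z in(("fixed face",-.05,.03),):
    print(n,"pred",w(-.04,y,z),w(-.022,y,z))
print("bolt cal",cal([(252,253)],.17+.027)*1e3)
dark=(im.max(2)<45)
for b in blobs(dark[60:140,280:340],40): print("dark",b.mean(0)+[280,60],rect(ray(b+[280,60],K,T,.06)),(rect(ray(b+[280,60],K,T,.06))[0]-c)@Rc*1e3)
cv2.imwrite("pics/w4.png",cv2.resize(im[30:250,200:345,::-1],None,fx=2.7,fy=2.7,interpolation=cv2.INTER_CUBIC))
```

```text
corners [[ -65.0518  121.3266]
 [  67.6835  122.4903]
 [  70.4583 -114.9945]]
fixed face pred [236.3477 199.2295] [251.7936 199.2654]
bolt cal [[-21.7567 -21.8237]]
dark [308.9464 119.125 ] (array([ 0.5465, -0.0095]), (14.630311965942383, 13.10266399383545), np.float64(-0.055486961311800975)) [32.744  42.7182]
dark [312.2294  95.4037] (array([0.5495, 0.0109]), (24.154109954833984, 15.195911407470703), np.float64(-0.05551958503515486)) [34.5109 63.2821]
```

View pics/w4.png

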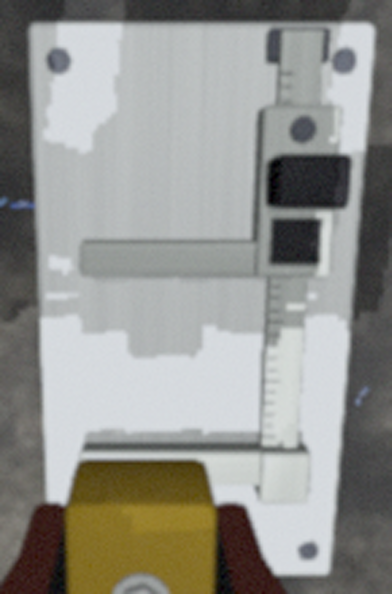

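In the wrist view the fixed face lies about 3 mm further +y than the top view implied, with yaw about -0.05. The opening is about 74 mm. I'll shift the placing point 3 mm to +y, set the spacer down, release, and check.

Run:
```python
from h import *
yaw=-.0505;c=np.array([.5114,-.0503]);Rc=R.from_euler("z",yaw).as_matrix()[:2,:2]
p=c+Rc@[-.0215,-.0205]
move_pose([*p,.07],down(yaw))
print(movel([*p,.0175],v=.03,until_force=3.),get_tcp_pos(),get_ft_force())
command_gripper(.5); print(get_grip_width(),get_finger_force(),get_time())
movel([*p,.12],v=.15); wait(.2)
q=c+Rc@[.0345,.095]
move_pose([*(c+Rc@[-.0,.0]),.20],down(yaw)); print(get_time())
im,K,T=cam("wrist"); np.savez("w5.npz",im=im,K=K,T=T)
cv2.imwrite("pics/w5.png",cv2.resize(im[:260,150:400,::-1],None,fx=2.3,fy=2.3,interpolation=cv2.INTER_CUBIC))
```

```text
True [ 0.4888 -0.0697  0.0192] [-0.6112  0.3187  5.493 ]
0.5013657242890709 0.0 8.8417
10.3
```

View pics/w5.png

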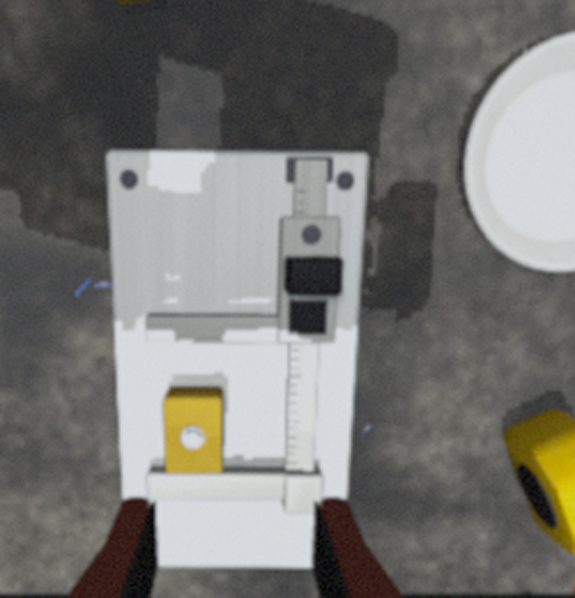

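The spacer stands square at (193,437), close to the fixed jaw. The thumb block is at (313,276), and the slider screw behind it at (311,234) looks flat. Next I'll locate the block and push it from behind with shut fingers, in guarded moves.

Run:
```python
from h import *
yaw=-.0505;c=np.array([.5114,-.0503]);Rc=R.from_euler("z",yaw).as_matrix()[:2,:2]
d=np.load("w5.npz");im,K,T=d["im"],d["K"],d["T"]
b=[k+[265,105] for k in blobs((im.max(2)<45)[105:135,265:310],60)]
b=min(b,key=lambda k:k[:,1].mean()); r=rect(ray(b,K,T,.06)); k=(r[0]-c)@Rc; print(r,k)
assert abs(k[0]-.035)<.006 and .05<k[1]<.08
t=lambda y:c+Rc@[k[0],y]
command_gripper(0.)
y0=k[1]+.009+.010+.012
move_pose([*t(y0),.09],down(yaw)); print("down",movel([*t(y0),.046],v=.04,until_force=3.),get_tcp_pos(),get_ft_force(),get_time())
print("touch",movel([*t(y0-.022),.046],v=.015,until_force=1.5)); 
print(((np.array(get_tcp_pos())[:2]-c)@Rc),get_ft_force(),get_time())
```

```text
(array([0.5522, 0.011 ]), (24.05375862121582, 15.665635108947754), np.float64(-0.04931055811168861)) [0.0377 0.0633]
down False [0.554  0.042  0.0462] [ 0.2586  0.3449 -0.4226] 13.0417
touch True
[0.0373 0.0823] [ 0.1897 -0.3595  0.1145] 13.9
```

Run:
```python
from h import *
yaw=-.0505;c=np.array([.5114,-.0503]);Rc=R.from_euler("z",yaw).as_matrix()[:2,:2]
t=lambda y:c+Rc@[.0373,y]
Y=lambda:((np.array(get_tcp_pos())[:2]-c)@Rc)[1]
F=lambda:Rc.T@np.array(get_ft_force())[:2]
print(Y(),F())
for n,(y,v,f) in enumerate([(.073,.012,4.5),(.063,.012,4.5),(.058,.012,4.5)]):
    print(movel([*t(y),.046],v=v,until_force=f),Y(),F(),get_time())
im,K,T=cam("wrist"); cv2.imwrite("pics/w6.png",im[:,:,::-1])
```

```text
0.08228372205260683 [ 0.2076 -0.3495]
False 0.07291480006805429 [-0.2979  1.7576] 14.85
False 0.06285396434705547 [-0.5879  0.7112] 15.8333
False 0.05781016939820183 [-1.0606  0.5968] 16.4
```

View pics/w6.png

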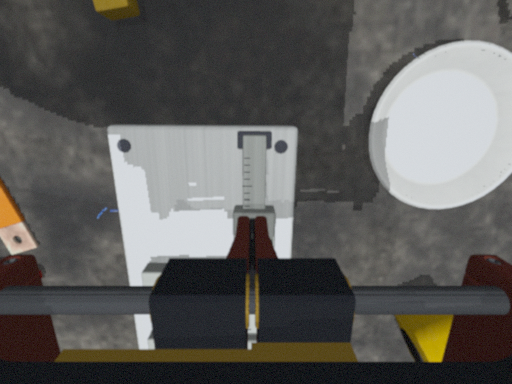

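The wrist view shows the slider travelling with the fingers, its end now at v≈208. I'll keep going slowly and stop on a small rise in force.

Run:
```python
from h import *
yaw=-.0505;c=np.array([.5114,-.0503]);Rc=R.from_euler("z",yaw).as_matrix()[:2,:2]
t=lambda y:c+Rc@[.0373,y]
Y=lambda:((np.array(get_tcp_pos())[:2]-c)@Rc)[1]
F=lambda:Rc.T@np.array(get_ft_force())[:2]
y=Y()
for i in range(7):
    y-=.002; s=movel([*t(y),.046],v=.006,until_force=3.3); print(s,y,Y(),F(),get_time())
    if s: break
```

```text
False 0.05581598170982206 0.05580614974305984 [-0.5833  1.8065] 16.9667
False 0.05381598170982206 0.053711946229612374 [-1.7126  2.6162] 17.45
True 0.05181598170982206 0.05224731703986801 [0.4366 1.9024] 17.8417
```

It stopped at 0.0522, near the expected 0.0515. I'll back off and look from above.

```bash
cat > look.py <<'E'
from h import *
yaw=-.0505;c=np.array([.5114,-.0503]);Rc=R.from_euler("z",yaw).as_matrix()[:2,:2]
import sys
movel([*(c+Rc@[.0373,.066]),.046],v=.05); movel([*(c+Rc@[.0373,.066]),.09],v=.1)
move_pose([*(c+Rc@[-.022,-.075]),.20],down(yaw)); print(get_time())
im,K,T=cam("wrist"); np.savez("w7.npz",im=im,K=K,T=T)
cv2.imwrite(sys.argv[1],cv2.resize(im[70:220,190:350,::-1],None,fx=4,fy=4,interpolation=cv2.INTER_CUBIC))
E
python3 look.py pics/w7.png
```

```text
19.625
```

View pics/w7.png

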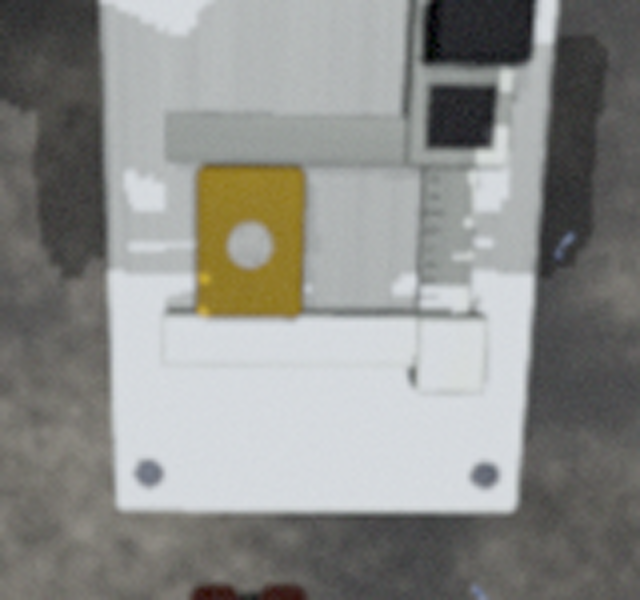

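The view shows the spacer (top 166–315 in the crop) between the jaws, both nearly touching (edges at about 163 and 313). I'll compute the gap.

```bash
cat > gap.py <<'E'
from h import *
yaw=-.0505;c=np.array([.5114,-.0503]);Rc=R.from_euler("z",yaw).as_matrix()[:2,:2]
d=np.load("w7.npz");im,K,T=d["im"],d["K"],d["T"]
cal=lambda uv,z:(ray(uv,K,T,z)[:,:2]-c)@Rc*1e3
g=cv2.GaussianBlur(cv2.cvtColor(im,cv2.COLOR_RGB2GRAY),(3,3),0).astype(float)
s=im[...,0].astype(float)-im[...,2]
m=amber(im)[70:220,190:350]; B=max(blobs(m,200),key=len)+[190,70]
print("spacer",rect(ray(B,K,T,.042)),"ends",[cal([(252,v)],.042)[0,1] for v in (B[:,1].min()-.5,B[:,1].max()+.5)])
for u in (276,284): print(u,"rows 105-114",g[105:115,u].round(),"rows 142-153",g[142:154,u].round())
for v in (109,110,111,112): print(v,cal([(280,v)],.03)[0,1])
for v in (146,147,148,149,150): print(v,cal([(280,v)],.03)[0,1])
E
python3 gap.py
```

```text
spacer (array([ 0.4885, -0.0736]), (40.56928634643555, 30.061439514160156), np.float64(1.5205037280312408)) ends [np.float64(-3.555271009799786), np.float64(-45.250465659908485)]
276 rows 105-114 [156. 156. 155. 153. 150. 147. 150. 161. 171. 176.] rows 142-153 [176. 176. 176. 172. 157. 138. 142. 175. 206. 217. 217. 217.]
284 rows 105-114 [156. 155. 155. 153. 149. 146. 149. 161. 172. 177.] rows 142-153 [178. 178. 177. 173. 157. 136. 139. 174. 205. 216. 217. 216.]
109 -1.0993213079080923
110 -2.21954088635961
111 -3.342054637431018
112 -4.466869615930706
146 -44.13215991465155
147 -45.34219760243101
148 -46.554810994034874
149 -47.77000832224627
150 -48.98779785497199
```

The spacer is square to the caliper, and the opening reads 44.2–45.3 mm, so up to 1 mm of gap may remain. I'll re-touch in 0.4 mm steps with averaged force, capped so the cock angle stays well under 0.05 rad.

Run:
```python
from h import *
yaw=-.0505;c=np.array([.5114,-.0503]);Rc=R.from_euler("z",yaw).as_matrix()[:2,:2]
t=lambda y:c+Rc@[.0373,y]
Y=lambda:((np.array(get_tcp_pos())[:2]-c)@Rc)[1]
def F():
    a=[]
    for _ in range(12): wait(.02); a.append(Rc.T@np.array(get_ft_force())[:2])
    return np.mean(a,0)
move_pose([*t(.066),.09],down(yaw)); movel([*t(.066),.046],v=.06); movel([*t(.0535),.046],v=.04)
f0=F(); print(Y(),f0,get_time())
y=.0530
while y>.0504:
    s=movel([*t(y),.046],v=.005,until_force=4.5); f=F()-f0; print(s,round(y,4),Y(),f,get_time())
    if s or f[1]>3.6: break
    y-=.0004
```

```text
0.0535647460979219 [0.0897 0.0816] 21.9917
False 0.053 0.05301859760016156 [-0.2989 -0.1135] 22.4417
False 0.0526 0.05258612245734462 [-0.0202  0.1759] 22.8917
False 0.0522 0.05222242714904615 [-0.0976  0.5624] 23.3417
False 0.0518 0.052071216531061545 [-0.4649  4.2948] 23.7917
```

Force has jumped to 4.3 N against 2.5 N of sliding friction, which suggests contact. One more 0.2 mm step will show whether the force rises or the slider slips. Then I'll retreat and measure.

```bash
python3 - <<'E'
from h import *
yaw=-.0505;c=np.array([.5114,-.0503]);Rc=R.from_euler("z",yaw).as_matrix()[:2,:2]
s=movel([*(c+Rc@[.0373,.0516]),.046],v=.004,until_force=2.5)
a=[]
for _ in range(10): wait(.02); a.append(Rc.T@np.array(get_ft_force())[:2])
print(s,((np.array(get_tcp_pos())[:2]-c)@Rc)[1],np.mean(a,0))
E
python3 look.py pics/w8.png; python3 gap.py
```

```text
False 0.051888347826880586 [-0.1542  5.4546]
26.0167
spacer (array([ 0.4888, -0.0736]), (41.67953872680664, 29.1807918548584), np.float64(1.4767004538957806)) ends [np.float64(-3.55390272932036), np.float64(-45.24644665318374)]
276 rows 105-114 [156. 156. 156. 153. 149. 147. 151. 161. 171. 176.] rows 142-153 [177. 177. 177. 172. 157. 137. 142. 176. 206. 216. 217. 217.]
284 rows 105-114 [156. 156. 155. 154. 150. 147. 151. 162. 172. 177.] rows 142-153 [180. 179. 178. 174. 157. 136. 140. 175. 206. 216. 217. 217.]
109 -1.098177736582789
110 -2.2183286997984792
111 -3.340773485573474
112 -4.4655191469947635
146 -44.128230393334206
147 -45.338185287270974
148 -46.55071546428196
149 -47.76582915502308
150 -48.98353462526162
```

View pics/w8.png

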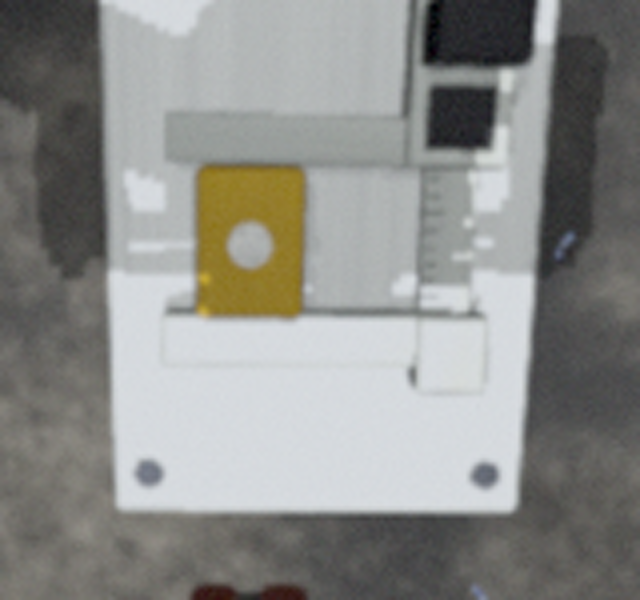

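The picture has not changed: the jaw did not move further, and force rose to 5.4 N against a stop. The spacer is closed squarely between parallel faces and the robot is clear, so I'm handing in.

```bash
python3 -c "
from station import *
print(get_time(),job_done())"
```

```text
the job is handed in; nothing more can be done
26.0667 None
```

The job is handed in at 26.1 s: the amber spacer stands bolt up between the jaws, closed squarely and let go, with the opening read from the camera as 44.2–45.3 mm; the verdict was not returned, and I did not read the jaw's cock angle directly.

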